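# Close up the condiment pots on the serving slide

### The job

Push the row of four condiment pots along the slide, from behind and all together as one train, until the first pot stands against the red end stop and all four still touch one another. Only push: do not grip, lift, tip or drag any pot by its lid, and do not let the row come apart on the way. Leave the mug, the saucepan and the cutlery basket where they stand, and move the hand clear at the end.

Things in the scene. Friction and masses are not known exactly. Their poses are not given: they have to be found in the camera images.
- rail: The fixed slide: a straight stainless channel, 480 mm long along its y, 78 mm wide along x. Floor 6 mm above the counter; along each long side a lip, top 24 mm above the counter; 62 mm between the lips, so pots have 2 mm play each side. Origin at its middle, on the counter (z = 0). Place and turn vary. Pots slide with dry friction.
- stop: The fixed end stop: an upright red plate across one end of the slide, 86 mm wide (x), 12 mm thick (y), 50 mm high. It may be at the slide's +y or -y end. Origin at the centre of its underside, on the counter, 246 mm from the slide's middle; the face the first pot comes to rest on is 6 mm nearer. Axes parallel to the slide's.
- entry: The sill at the other, open end of the slide, fixed: a flat black strip, 86 x 12 mm and 6 mm high, level with the slide's floor. Origin at the centre of its underside, 246 mm from the slide's middle, opposite the stop.
- pot_a: One of four alike loose condiment pots: square white body, flat orange lid, round black knob (16 mm wide, 14 mm high). 58 x 58 mm, 60 mm high to the lid, 74 mm with the knob, about 200 g (varies). Origin at the centre of its underside. They stand in the slide in one touching row, a, b, c, d along the slide's +y; this is the end pot on the slide's -y side.
- pot_b: One of four alike loose condiment pots: square white body, flat orange lid, round black knob (16 mm wide, 14 mm high). 58 x 58 mm, 60 mm high to the lid, 74 mm with the knob, about 200 g (varies). Origin at the centre of its underside. They stand in the slide in one touching row, a, b, c, d along the slide's +y; this is the second.
- pot_c: One of four alike loose condiment pots: square white body, flat orange lid, round black knob (16 mm wide, 14 mm high). 58 x 58 mm, 60 mm high to the lid, 74 mm with the knob, about 200 g (varies). Origin at the centre of its underside. They stand in the slide in one touching row, a, b, c, d along the slide's +y; this is the third.
- pot_d: One of four alike loose condiment pots: square white body, flat orange lid, round black knob (16 mm wide, 14 mm high). 58 x 58 mm, 60 mm high to the lid, 74 mm with the knob, about 200 g (varies). Origin at the centre of its underside. They stand in the slide in one touching row, a, b, c, d along the slide's +y; this is the end pot on the slide's +y side.
- mug: A white mug that only stands by: 76 mm across, 90 mm high, with a handle on its +y side. Loose. Origin at the centre of its underside. It stands beside the slide on the side far from the robot.
- saucepan: A steel saucepan that only stands by: 144 mm across, 70 mm high, with a dark straight handle reaching out to 190 mm from its centre along its +x, 77 mm high at most. Loose. Origin at the centre of its underside. It stands beside the slide on the side far from the robot.
- basket: A blue plastic cutlery basket that only stands by: 85 x 110 mm, 85 mm high, the cutlery in it up to about 140 mm high. Loose. Origin at the centre of its underside. It stands beside the slide on the side nearest the robot.
Not all that is in view belongs to the job. Leave any purple look-alike of the pot_a alone.

How it is judged:
By the outcome, as a careful person would: the job done as asked, in the order asked, and still so for the second after the job is handed in, with the robot touching nothing.
It also fails if it takes over 34 s, if anything falls off the work surface, if the arm or the gripper's body presses on something with over 40 N, if the wrist force passes 120 N, or if a joint passes its speed limit or range.

### The arm

A 6-joint arm with a two-finger parallel gripper is mounted at the origin on the work surface. World frame = base frame: x ahead of the robot, y to its left, z up, the work surface at z = 0. Lengths are in m, angles in degrees, forces in N, time in s.
With the tool pointing down it reaches from about 0.3 to 0.75 m from the base axis. Payload 8.5 kg.
Tool frame: the origin (TCP) lies at the very end of the fingers, on their centre line; the grasp point (between the pads) lies 19 mm behind it; y points along the fingers, z is the direction in which the jaws open and shut, and the axes are right-handed (so a half turn about y gives the same grasp; the last joint's range is limited). The gripper opens to 85 mm and grips with 20 to 120 N. Pads are 22 mm wide; open, the fingers measure 114 mm over their backs; the gripper's body (76 mm by 85 mm) begins 54 mm behind the grasp point. The pads swing forward as they close: fully open they stand 13 mm farther back than shut.
Start: joints at [-88.883, 21.807, 74.336, -0, 83.858, -12.336], TCP at [0.128, -0.535, 0.231] pointing down, gripper open.
Joint ranges: [-178.18, 178.18], [-50.72, 133.34], [12.68, 142.11], [-81.47, 261.47], [9.98, 163.14], [-165.26, 165.26]. Speed limits (degrees/s): [136.94, 136.94, 180, 180, 180, 180].

### API

Orientations are given as a 3x3 rotation matrix whose columns are the frame's x, y, z axes.
In Python, from rig import env gives the robot as it stands. The module is installed in compiled form; this text tells all that it offers.
- The arm moves only by the tool servo_tool, never from a script. Its argument "rows" is one flat list of numbers, 7 for each row, row after row: the opening, from 0 (shut) to 1 (fully open), then the shift along the world's x, y, z in m, then the turn, a rotation vector about the world's x, y, z in degrees. A call has 1 to 10 rows; each row shifts and turns the commanded pose from where the row before left it; what a row does not reach is not made up. A row lasts 1/12 s, in which the tool goes at most 41.7 mm and 7.16 degrees, less where a joint would pass 70% of its speed; a pose out of reach is approached as far as the arm can. A call with a gripper value outside its range is refused whole. The fingers move at their own pace and stop on an object; "force" is the grip in N (left out, the last holds). Time passes only in rows, so rows that do not move let the fingers close. It gives the time, the measured TCP pose, the force and the opening at its end, in the units of the state.
- env.observe(): the state, without advancing time (a new reading comes with each control period).
- env.get_image(name): name is "side" or "top"; returns the picture (384x512x3 uint8, red, green, blue); there is no depth.
- env.camera_model(name): a dict with "camera_matrix" (3x3 intrinsics, pixels), "k1" (the pictures are not rectified: a ray, as slopes to the right and down, at radius r is drawn at 1 + k1 r^2 times it, then the intrinsics apply), "R" (3x3) and "t" (3): a world point X has camera coordinates R X + t. Camera axes: x right, y down, z forward; pixel columns grow to the right and rows downward; lengths in m; the calibration is good to about 2 mm. A picture is of the moment at which its call begins. camera_model takes no time and is no camera call.
- env.close_job(): hands the job in, once; it reports no verdict.
The state is a dict: "time_s": time; "q": joint angles; "qvel": joint speeds; "joint_efforts": joint torques, N m; "position": TCP position; "tool_rot": TCP orientation; "ft_force": force on the tool from outside, world axes, zero at the start; "wrist_torque": the same for the moment, N m; "grip_width": finger opening in m.
Only numpy, scipy, OpenCV 4.12 (cv2) and the standard library are available. Lean on these libraries where they do the work, as an engineer would, in place of code of your own. Each camera call takes 0.05 s, during which the arm holds its last target.

## Working session

There is one attempt and no reset: what is moved stays moved. The work goes in short steps, Python scripts to look and compute and a tool call to move; the robot and the scene stay as the last step left them, time stands still between calls to the robot, and variables do not carry over. Pictures are saved under pics/ and viewed, and the job is handed in when it is done.

Besides the shell and the picture viewer there is one more tool, called after "Emit:" by a JSON object that holds its "fn" and its "kwargs". servo_tool: Moves the arm, as the interface text tells. Its arguments: {"type":"object","properties":{"rows":{"type":"array","items":{"type":"number"}},"force":{"type":"number"}},"required":["rows"]}

```bash
mkdir -p pics; python3 - <<'E'
from rig import env
import cv2
for n in ("top","side"):
    im=env.get_image(n); cv2.imwrite(f"pics/{n}0.png",im[:,:,::-1])
    m=env.camera_model(n); print(n,m)
s=env.observe(); print(s)
E
```

```text
top {'camera_matrix': array([[402.74377108,   0.        , 256.66409584],
       [  0.        , 402.74377108, 191.63365563],
       [  0.        ,   0.        ,   1.        ]]), 'k1': -0.09305189977827587, 'R': array([[ 0.02410456, -0.99933723, -0.02727784],
       [-0.99498771, -0.02133296, -0.09769522],
       [ 0.09704856,  0.02949601, -0.99484248]]), 't': array([-0.01499863,  0.523576  ,  0.93248666])}
side {'camera_matrix': array([[379.44297021,   0.        , 255.97475553],
       [  0.        , 379.44297021, 192.32361319],
       [  0.        ,   0.        ,   1.        ]]), 'k1': -0.03454207131616598, 'R': array([[-0.97256462, -0.23263023,  0.00111557],
       [-0.15963471,  0.66388636, -0.73059678],
       [ 0.16921828, -0.71073066, -0.68280824]]), 't': array([0.53589159, 0.1187495 , 0.78606482])}
{'time_s': 0.1, 'q': array([-8.88836810e+01,  2.18372753e+01,  7.43786850e+01, -7.23608073e-04,
        8.38580190e+01, -1.23368778e+01]), 'qvel': array([ 0.09604295, -0.02120309, -0.09874145, -0.00339134, -0.06140241,
        0.0323035 ]), 'joint_efforts': array([ 2.95014768e-03, -4.49220014e+01, -2.31653541e+01, -2.16681938e-04,
        3.72544382e-03,  5.01512176e-06]), 'position': array([ 0.12793717, -0.53464769,  0.23078232]), 'tool_rot': array([[-9.72559979e-01, -3.77095591e-05,  2.32652285e-01],
       [-2.32652139e-01,  1.29069305e-03, -9.72559158e-01],
       [-2.63607911e-04, -9.99999166e-01, -1.26404961e-03]]), 'ft_force': array([-0.38096572, -0.66002423, -0.06564024]), 'wrist_torque': array([ 0.05086099,  0.00211547, -0.06616984]), 'grip_width': 0.08539864383366841}
```

View pics/top0.png

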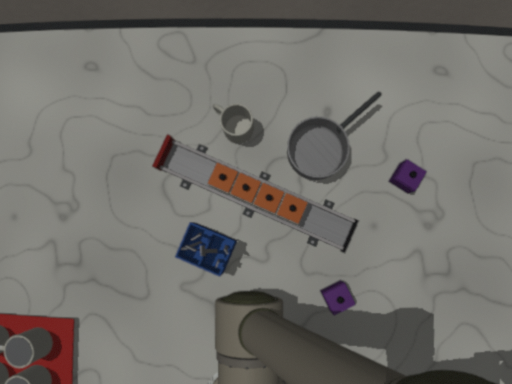

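View pics/side0.png

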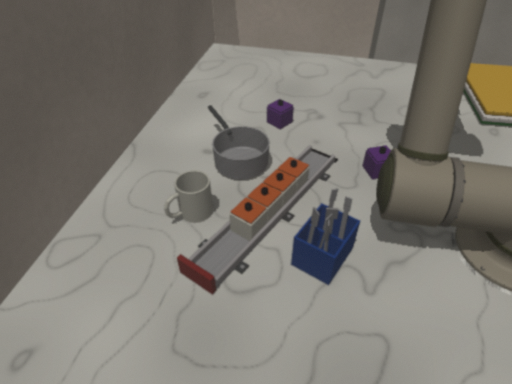

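```bash
cat > h.py <<'E'
import numpy as np, cv2
from rig import env
def ray(n,uv,z):
    m=env.camera_model(n);K=m["camera_matrix"]
    uv=np.atleast_2d(np.array(uv,float))
    p=cv2.undistortPoints(uv[:,None],K,np.array([m["k1"],0,0,0.]))[:,0]
    d=np.c_[p,np.ones(len(p))]@m["R"]; o=-m["R"].T@m["t"]
    return o+d*((z-o[2])/d[:,2])[:,None]
def pix(n,X):
    m=env.camera_model(n)
    return cv2.projectPoints(np.atleast_2d(np.array(X,float)),cv2.Rodrigues(m["R"])[0],m["t"],m["camera_matrix"],np.array([m["k1"],0,0,0.]))[0][:,0]
def blobs(im,name):
    h=cv2.cvtColor(im,cv2.COLOR_RGB2HSV)
    lo,hi=dict(orange=((5,120,90),(18,255,255)),red=((0,150,40),(4,255,255)),blue=((105,130,30),(125,255,255)))[name]
    m=cv2.inRange(h,lo,hi)
    cs,_=cv2.findContours(m,cv2.RETR_EXTERNAL,cv2.CHAIN_APPROX_NONE)
    return [c for c in cs if cv2.contourArea(c)>60]
E
python3 - <<'E'
from h import *
for n in("top","side"):
    im=cv2.cvtColor(cv2.imread(f"pics/{n}0.png"),cv2.COLOR_BGR2RGB)
    for c,z in(("orange",.06),("red",.05),("blue",.085)):
        for b in blobs(im,c):
            r=cv2.minAreaRect(b); bp=cv2.boxPoints(r)
            w=ray(n,bp,z)
            print(n,c,cv2.contourArea(b),np.round(r[0]),np.round(w[:,:2],4).tolist())
    # knobs: dark within orange hull
    g=cv2.cvtColor(im,cv2.COLOR_RGB2GRAY)
    mk=cv2.inRange(g,0,45); cs,_=cv2.findContours(mk,cv2.RETR_EXTERNAL,cv2.CHAIN_APPROX_NONE)
    for c in cs:
        a=cv2.contourArea(c)
        if 10<a<300:
            M=cv2.moments(c);u=(M['m10']/a,M['m01']/a);print(n,'dark',a,np.round(u,1),np.round(ray(n,u,.072)[0,:2],4))
im=cv2.imread("pics/top0.png")[110:320,140:440]; cv2.imwrite("pics/crop0.png",cv2.resize(im,None,fx=2.6,fy=2.6,interpolation=3))
E
```

```text
top orange 490.0 [292. 208.] [[0.4708, -0.0509], [0.5193, -0.0706], [0.4994, -0.1197], [0.4511, -0.0999]]
top orange 486.0 [268. 197.] [[0.4939, 0.003], [0.5421, -0.017], [0.5215, -0.0659], [0.4735, -0.0457]]
top orange 487.5 [245. 187.] [[0.5158, 0.0568], [0.5646, 0.0376], [0.5443, -0.0125], [0.4957, 0.0069]]
top orange 470.0 [223. 177.] [[0.5381, 0.1095], [0.5869, 0.0893], [0.5661, 0.0411], [0.5176, 0.0614]]
top red 99.0 [ 10. 366.] [[0.0853, 0.6221], [0.1184, 0.6032], [0.0902, 0.5353], [0.0574, 0.5537]]
top red 2109.5 [ 35. 349.] [[0.0507, 0.6127], [0.2121, 0.6081], [0.2158, 0.4167], [0.0596, 0.4203]]
top red 175.5 [163. 152.] [[0.5792, 0.2429], [0.6509, 0.2127], [0.6435, 0.1965], [0.572, 0.2267]]
top blue 1775.5 [206. 248.] [[0.3702, 0.1716], [0.4487, 0.1408], [0.4085, 0.0387], [0.3309, 0.0697]]
top dark 87.0 [ 54.3 376.8] [0.0816 0.4508]
top dark 45.5 [ 10.1 370.1] [0.0873 0.5626]
top dark 221.0 [ 53.9 348.1] [0.1476 0.4532]
top dark 23.0 [  9.9 331.5] [0.1779 0.5655]
top dark 12.5 [272.9 312.1] [ 0.2521 -0.0469]
top dark 20.0 [333.5 311.6] [ 0.2563 -0.1809]
top dark 44.5 [339.9
[... 714 characters left out ...]
.3764, 0.2194]]
side dark 99.0 [333.  244.5] [0.3716 0.1358]
side dark 85.5 [495.1 240.8] [0.0714 0.056 ]
side dark 297.0 [338.5 254.1] [0.3598 0.1557]
side dark 84.5 [316.6 237. ] [0.4035 0.1245]
side dark 75.0 [304.1 232.7] [0.428  0.1195]
side dark 13.0 [335.2 227.7] [0.371  0.0928]
side dark 21.5 [320.5 221.2] [0.4008 0.0823]
side dark 14.5 [321.4 210. ] [0.4024 0.0512]
side dark 28.0 [247.9 206.1] [0.5501 0.0752]
side dark 22.5 [264.3 190.8] [0.5276 0.0222]
side dark 19.0 [279.3 176.4] [ 0.5053 -0.0316]
side dark 149.0 [380.7 192.2] [ 0.2847 -0.0316]
side dark 17.0 [371.6 168.1] [ 0.305 -0.11 ]
side dark 16.0 [293.3 163.4] [ 0.4825 -0.0847]
side dark 24.5 [382.4 150.1] [ 0.2802 -0.1867]
```

View pics/crop0.png

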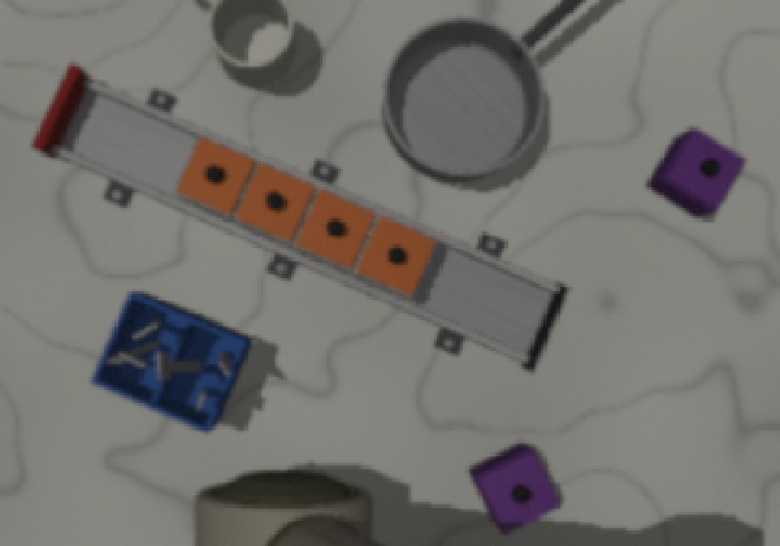

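The job row is the four orange-lid pots at top-view pixels (223,177), (245,187), (269,197) and (292,208). They are in the slide, and the red stop is at (164,152). The purple boxes at (408,175) and (338,297) are look-alikes. The two views agree on the knob positions to about 2 mm. The push direction is (0.388, 0.922) over about 0.12 m. I'll push with shut fingers.

Emit:
{"fn": "servo_tool", "kwargs": {"rows": [0,0.01625,0.01885,0,0,0,2.7,0,0.01625,0.01885,0,0,0,2.7,0,0.01625,0.01885,0,0,0,2.7,0,0.01625,0.01885,0,0,0,2.7,0,0.01625,0.01885,0,0,0,2.7,0,0.01625,0.01885,0,0,0,2.7,0,0.01625,0.01885,0,0,0,2.7,0,0.01625,0.01885,0,0,0,2.7,0,0.01625,0.01885,0,0,0,2.7,0,0.01625,0.01885,0,0,0,2.7]}}

```text
time_s: 0.93
position: [0.291, -0.3452, 0.2311]
tool_rot: [[-0.76, -0.0, 0.65], [-0.65, 0.001, -0.76], [-0.0, -1.0, -0.001]]
ft_force: [0.2, 0.0, 0.4]
grip_width: -0.0001
```

Emit:
{"fn": "servo_tool", "kwargs": {"rows": [0,0.01625,0.01885,-0.008,0,0,2.7,0,0.01625,0.01885,-0.008,0,0,2.7,0,0.01625,0.01885,-0.008,0,0,2.7,0,0.01625,0.01885,-0.008,0,0,2.7,0,0.01625,0.01885,-0.008,0,0,2.7,0,0.01625,0.01885,-0.008,0,0,2.7,0,0.01625,0.01885,-0.008,0,0,2.7,0,0.01625,0.01885,-0.008,0,0,2.7,0,0.01625,0.01885,-0.008,0,0,2.7,0,0.01625,0.01885,-0.008,0,0,2.7]}}

```text
time_s: 1.77
position: [0.4535, -0.1567, 0.1507]
tool_rot: [[-0.381, -0.0, 0.924], [-0.924, 0.0, -0.381], [-0.0, -1.0, -0.001]]
ft_force: [1.5, -0.8, 0.4]
grip_width: -0.0
```

Emit:
{"fn": "servo_tool", "kwargs": {"rows": [0,0,0,0,0,0,0,0,0,0,0,0,0]}}

```text
$.rows: bad value
```

```bash
python3 - <<'E'
from h import *
im0=cv2.cvtColor(cv2.imread("pics/top0.png"),cv2.COLOR_BGR2RGB)
s=env.get_image("side"); cv2.imwrite("pics/s1.png",cv2.resize(s[:,:,::-1],None,fx=1.5,fy=1.5))
k=np.array([[.4843,-.0852],[.506,-.032],[.528,.0217],[.551,.0748]])
c=k.mean(0);u=np.linalg.svd(k-c)[2][0];u*=np.sign(u[1]);n=np.array([u[1],-u[0]])
print('u',u,'yaw',np.degrees(np.arctan2(-u[0],u[1])))
e=ray("top",(349.3,235.6),.006)[0,:2];print('entry',e,'lateral',(e-c)@n,'along',(e-c)@u,'stop face',(e-c)@u+.486)
back=-.116;print('travel',(e-c)@u+.486-.116)
p=env.observe();q=p["position"][:2];print('tcp',p["position"],'lat',(q-c)@n,'gap to back',back-.011-(q-c)@u)
print('final tcp',c+u*((e-c)@u+.486-.232-.011))
E
```

```text
u [0.38421476 0.92324375] yaw -22.59500030678048
entry [ 0.42441626 -0.22748152] lateral -0.0003639616866783907 along -0.24094001456903608 stop face 0.2450599854309639
travel 0.12905998543096392
tcp [ 0.45474622 -0.1539091   0.1493709 ] lat -0.0006296310819680212 gap to back 0.03436151782875352
final tcp [ 0.51811648 -0.00327313]
```

View pics/s1.png

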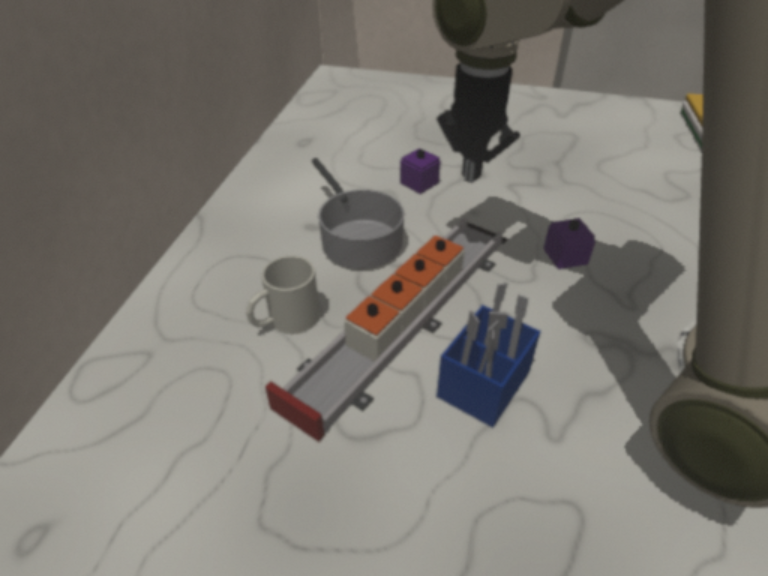

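The side view shows the shut gripper over the open end of the slide, behind the last pot, and the row is undisturbed. Next is the descent, then a slow approach.

Emit:
{"fn": "servo_tool", "kwargs": {"rows": [0,0,0,-0.013,0,0,0,0,0,0,-0.013,0,0,0,0,0,0,-0.013,0,0,0,0,0,0,-0.013,0,0,0,0,0,0,-0.013,0,0,0,0,0,0,-0.013,0,0,0,0,0,0,-0.013,0,0,0,0,0,0,-0.013,0,0,0,0,0,0,-0.013,0,0,0,0,0,0,-0.012,0,0,0]}}

```text
time_s: 2.65
position: [0.4527, -0.1578, 0.0214]
tool_rot: [[-0.384, -0.001, 0.924], [-0.924, 0.0, -0.384], [-0.0, -1.0, -0.001]]
ft_force: [0.9, -0.3, -0.9]
grip_width: 0.0001
```

Emit:
{"fn": "servo_tool", "kwargs": {"rows": [0,0.0012,0.0028,0,0,0,0,0,0.0012,0.0028,0,0,0,0,0,0.0012,0.0028,0,0,0,0,0,0.0012,0.0028,0,0,0,0,0,0.0012,0.0028,0,0,0,0,0,0.0012,0.0028,0,0,0,0,0,0.0012,0.0028,0,0,0,0,0,0.0008,0.0018,0,0,0,0,0,0.0004,0.0009,0,0,0,0,0,0.0004,0.0009,0,0,0,0]}}

```text
time_s: 3.48
position: [0.463, -0.1346, 0.0224]
tool_rot: [[-0.383, 0.0, 0.924], [-0.924, -0.0, -0.383], [0.0, -1.0, 0.0]]
ft_force: [-0.1, -0.0, 0.6]
grip_width: 0.0001
```

Emit:
{"fn": "servo_tool", "kwargs": {"rows": [0,0.0004,0.0009,0,0,0,0,0,0.0004,0.0009,0,0,0,0]}}

```text
time_s: 3.65
position: [0.4638, -0.1329, 0.0223]
tool_rot: [[-0.384, 0.0, 0.924], [-0.924, -0.0, -0.384], [0.0, -1.0, 0.0]]
ft_force: [-0.7, -0.7, -0.3]
grip_width: -0.0001
```

Emit:
{"fn": "servo_tool", "kwargs": {"rows": [0,0.0006,0.0014,0,0,0,0,0,0.0006,0.0014,0,0,0,0,0,0.0006,0.0014,0,0,0,0,0,0.0006,0.0014,0,0,0,0,0,0.0004,0.0009,0,0,0,0,0,0.0004,0.0009,0,0,0,0,0,0.0004,0.0009,0,0,0,0,0,0.0004,0.0009,0,0,0,0,0,0.0004,0.0009,0,0,0,0,0,0.0004,0.0009,0,0,0,0]}}

```text
time_s: 4.48
position: [0.4686, -0.122, 0.0223]
tool_rot: [[-0.383, -0.0, 0.924], [-0.924, -0.0, -0.383], [0.0, -1.0, 0.0]]
ft_force: [-2.6, -5.2, 0.2]
grip_width: 0.0001
```

Emit:
{"fn": "servo_tool", "kwargs": {"rows": [0,0.0004,0.0009,0,0,0,0,0,0.0004,0.0009,0,0,0,0,0,0.0006,0.0014,0,0,0,0,0,0.0006,0.0014,0,0,0,0,0,0.0006,0.0014,0,0,0,0]}}

```text
time_s: 4.9
position: [0.4711, -0.1166, 0.0224]
tool_rot: [[-0.383, -0.0, 0.924], [-0.924, -0.001, -0.383], [0.001, -1.0, 0.0]]
ft_force: [-2.9, -5.5, -0.4]
grip_width: 0.0002
```

Emit:
{"fn": "servo_tool", "kwargs": {"rows": [0,0.0008,0.0019,0,0,0,0,0,0.001,0.0024,0,0,0,0,0,0.0012,0.0028,0,0,0,0,0,0.0012,0.0028,0,0,0,0,0,0.0012,0.0028,0,0,0,0,0,0.0012,0.0028,0,0,0,0,0,0.0011,0.0028,0,0,0,0,0,0.0012,0.0028,0,0,0,0,0,0.0012,0.0028,0,0,0,0,0,0.0011,0.0028,0,0,0,0]}}

```text
time_s: 5.73
position: [0.4823, -0.0898, 0.0224]
tool_rot: [[-0.383, -0.0, 0.924], [-0.924, -0.001, -0.383], [0.001, -1.0, 0.0]]
ft_force: [-3.1, -4.8, 0.2]
grip_width: 0.0001
```

Emit:
{"fn": "servo_tool", "kwargs": {"rows": [0,0.0012,0.0028,0,0,0,0,0,0.0012,0.0028,0,0,0,0,0,0.0012,0.0028,0,0,0,0,0,0.0011,0.0028,0,0,0,0,0,0.0012,0.0028,0,0,0,0,0,0.0012,0.0028,0,0,0,0,0,0.0011,0.0028,0,0,0,0,0,0.001,0.0024,0,0,0,0,0,0.0008,0.0019,0,0,0,0,0,0.0006,0.0014,0,0,0,0]}}

```text
time_s: 6.57
position: [0.4928, -0.0644, 0.0224]
tool_rot: [[-0.383, -0.0, 0.924], [-0.924, -0.001, -0.383], [0.001, -1.0, 0.0]]
ft_force: [-1.4, -5.3, 1.0]
grip_width: -0.0002
```

```bash
python3 - <<'E'
from h import *
s=env.get_image("side"); cv2.imwrite("pics/s2.png",cv2.resize(s[60:320,120:420][:,:,::-1],None,fx=2.2,fy=2.2,interpolation=3))
E
```

```text
(no output)
```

View pics/s2.png

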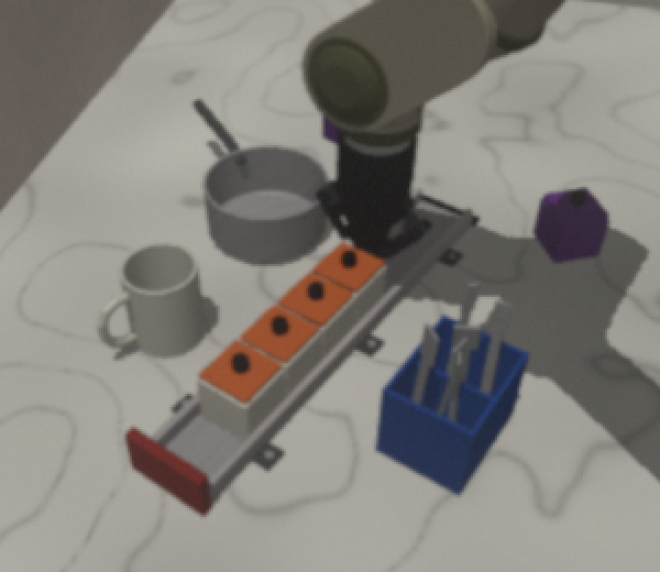

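The row is intact at (240,362) to (348,258) in the crop, and the gap to the red stop at (168,470) is closing. The hand is clear of the pan and the basket.

Emit:
{"fn": "servo_tool", "kwargs": {"rows": [0,0.0008,0.0019,0,0,0,0,0,0.001,0.0024,0,0,0,0,0,0.0012,0.0028,0,0,0,0,0,0.0011,0.0028,0,0,0,0,0,0.0012,0.0028,0,0,0,0,0,0.0012,0.0028,0,0,0,0,0,0.0011,0.0028,0,0,0,0,0,0.0012,0.0028,0,0,0,0,0,0.0011,0.0028,0,0,0,0,0,0.001,0.0024,0,0,0,0]}}

```text
time_s: 7.45
position: [0.5037, -0.0381, 0.0223]
tool_rot: [[-0.383, -0.001, 0.924], [-0.924, -0.001, -0.383], [0.001, -1.0, -0.0]]
ft_force: [-2.6, -5.4, 0.4]
grip_width: -0.0001
```

Emit:
{"fn": "servo_tool", "kwargs": {"rows": [0,0.0008,0.002,0,0,0,0,0,0.0008,0.002,0,0,0,0,0,0.0008,0.0019,0,0,0,0,0,0.0008,0.0019,0,0,0,0,0,0.0008,0.0018,0,0,0,0,0,0.0006,0.0014,0,0,0,0,0,0.0006,0.0014,0,0,0,0,0,0.0004,0.0009,0,0,0,0]}}

```text
time_s: 8.12
position: [0.5092, -0.0249, 0.0223]
tool_rot: [[-0.383, -0.001, 0.924], [-0.924, -0.001, -0.383], [0.001, -1.0, -0.0]]
ft_force: [-2.2, -6.3, 0.7]
grip_width: 0.0
```

```bash
python3 - <<'E'
from h import *
s=env.get_image("side"); cv2.imwrite("pics/s3.png",cv2.resize(s[60:320,120:420][:,:,::-1],None,fx=2.2,fy=2.2,interpolation=3))
E
```

```text
(no output)
```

View pics/s3.png

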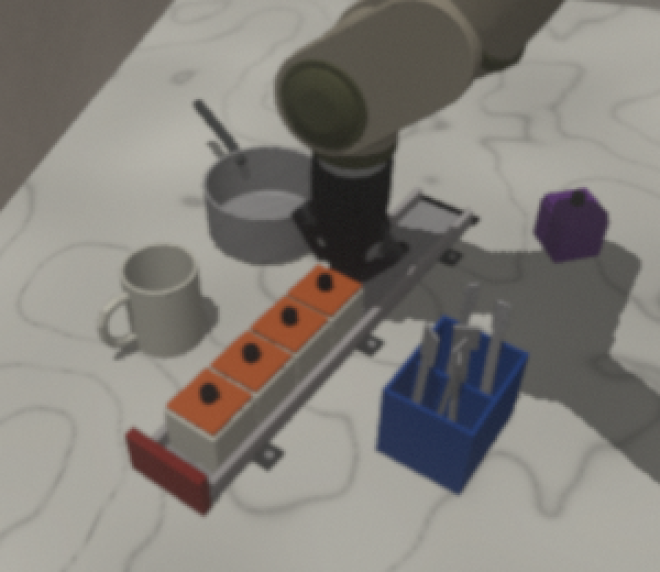

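The row is still together, with a small gap left to the stop. I'll take the last part in fine steps and watch the force.

Emit:
{"fn": "servo_tool", "kwargs": {"rows": [0,0.0005,0.0012,0,0,0,0,0,0.0005,0.0012,0,0,0,0,0,0.0005,0.0012,0,0,0,0,0,0.0005,0.0012,0,0,0,0,0,0.0005,0.0012,0,0,0,0,0,0.0005,0.0012,0,0,0,0,0,0.0005,0.0012,0,0,0,0,0,0.0004,0.0009,0,0,0,0,0,0.0004,0.0009,0,0,0,0,0,0.0004,0.0009,0,0,0,0]}}

```text
time_s: 9.0
position: [0.5139, -0.0139, 0.0223]
tool_rot: [[-0.383, -0.001, 0.924], [-0.924, -0.001, -0.383], [0.001, -1.0, -0.0]]
ft_force: [-2.2, -4.8, 1.3]
grip_width: -0.0001
```

Emit:
{"fn": "servo_tool", "kwargs": {"rows": [0,0.0004,0.0009,0,0,0,0,0,0.0004,0.0009,0,0,0,0,0,0.0003,0.0006,0,0,0,0]}}

```text
time_s: 9.25
position: [0.515, -0.0115, 0.0223]
tool_rot: [[-0.383, -0.001, 0.924], [-0.924, -0.001, -0.383], [0.001, -1.0, -0.0]]
ft_force: [-2.8, -6.2, 0.2]
grip_width: 0.0
```

Emit:
{"fn": "servo_tool", "kwargs": {"rows": [0,0.0003,0.0006,0,0,0,0,0,0.0002,0.0006,0,0,0,0,0,0.0002,0.0006,0,0,0,0]}}

```text
time_s: 9.5
position: [0.5157, -0.0097, 0.0223]
tool_rot: [[-0.383, -0.001, 0.924], [-0.924, -0.001, -0.383], [0.001, -1.0, -0.0]]
ft_force: [-2.7, -5.9, 1.8]
grip_width: -0.0001
```

Emit:
{"fn": "servo_tool", "kwargs": {"rows": [0,0.0003,0.0006,0,0,0,0,0,0.0002,0.0006,0,0,0,0,0,0.0002,0.0006,0,0,0,0]}}

```text
time_s: 9.75
position: [0.5164, -0.0079, 0.0223]
tool_rot: [[-0.383, -0.001, 0.924], [-0.924, -0.001, -0.383], [0.001, -1.0, -0.0]]
ft_force: [-2.3, -7.0, 0.9]
grip_width: -0.0
```

Emit:
{"fn": "servo_tool", "kwargs": {"rows": [0,0.0003,0.0006,0,0,0,0,0,0.0002,0.0006,0,0,0,0]}}

```text
time_s: 9.92
position: [0.5169, -0.0067, 0.0223]
tool_rot: [[-0.383, -0.001, 0.924], [-0.924, -0.001, -0.383], [0.001, -1.0, -0.0]]
ft_force: [-2.5, -6.2, 0.6]
grip_width: 0.0003
```

```bash
python3 - <<'E'
from h import *
s=env.get_image("side"); cv2.imwrite("pics/s4.png",cv2.resize(s[170:300,160:300][:,:,::-1],None,fx=4.5,fy=4.5,interpolation=3))
print(env.observe()["ft_force"],env.observe()["position"])
E
```

```text
[-3.01054409 -5.58762801  0.45568964] [ 0.51691332 -0.00664733  0.02232562]
```

View pics/s4.png

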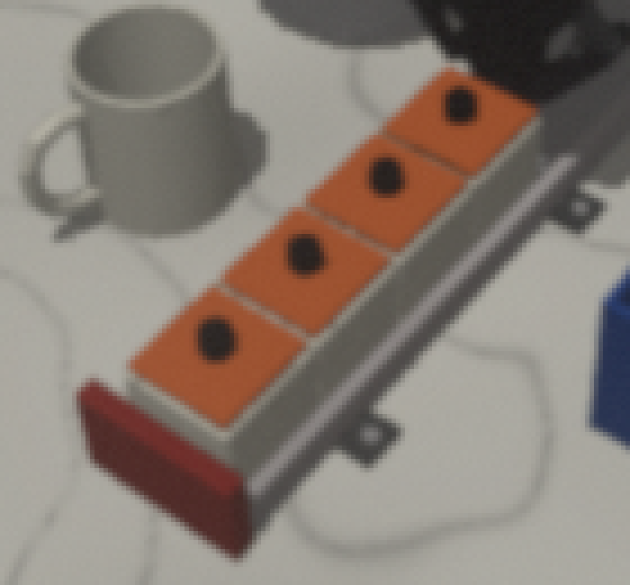

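The first pot's front edge, at (185,410) in the crop, is within a few mm of the stop plate.

Emit:
{"fn": "servo_tool", "kwargs": {"rows": [0,0.0002,0.0006,0,0,0,0,0,0.0003,0.0006,0,0,0,0]}}

```text
time_s: 10.13
position: [0.5173, -0.0056, 0.0223]
tool_rot: [[-0.383, -0.001, 0.924], [-0.924, -0.001, -0.383], [0.001, -1.0, -0.0]]
ft_force: [-2.7, -6.2, 0.6]
grip_width: -0.0002
```

Emit:
{"fn": "servo_tool", "kwargs": {"rows": [0,0.0002,0.0006,0,0,0,0,0,0.0003,0.0006,0,0,0,0]}}

```text
time_s: 10.3
position: [0.5178, -0.0043, 0.0223]
tool_rot: [[-0.383, -0.001, 0.924], [-0.924, -0.001, -0.383], [0.001, -1.0, -0.0]]
ft_force: [-3.5, -6.8, 2.1]
grip_width: 0.0004
```

Emit:
{"fn": "servo_tool", "kwargs": {"rows": [0,0.0002,0.0006,0,0,0,0,0,0.0003,0.0006,0,0,0,0]}}

```text
time_s: 10.47
position: [0.518, -0.0039, 0.0223]
tool_rot: [[-0.383, -0.002, 0.924], [-0.924, -0.003, -0.383], [0.003, -1.0, -0.001]]
ft_force: [-6.5, -15.8, 2.1]
grip_width: 0.0002
```

The force jumped from 6.5 to 17 N, and the TCP is within 1 mm of the position predicted for the stop. I'll back off gently along the slide, then lift.

Emit:
{"fn": "servo_tool", "kwargs": {"rows": [0,0,0,0,0,0,0,0,0,0,0,0,0,0,0,-0.0002,-0.0005,0,0,0,0,0,-0.0002,-0.0005,0,0,0,0,0,-0.0004,-0.0009,0,0,0,0,0,-0.0008,-0.0018,0,0,0,0,0,-0.0015,-0.0037,0,0,0,0,0,-0.003,-0.0074,0,0,0,0,0,-0.004,-0.0092,0,0,0,0,0,-0.004,-0.0092,0,0,0,0]}}

```text
time_s: 11.3
position: [0.5041, -0.0365, 0.0223]
tool_rot: [[-0.383, -0.0, 0.924], [-0.924, 0.0, -0.383], [0.0, -1.0, -0.0]]
ft_force: [-0.3, -0.9, -0.4]
grip_width: -0.0001
```

Emit:
{"fn": "servo_tool", "kwargs": {"rows": [0,-0.001,-0.0025,0.005,0,0,0,0,0,0,0.015,0,0,0,0,0,0,0.02,0,0,0,0,0,0,0.02,0,0,0,0,0,0,0.02,0,0,0,0,0,0,0.02,0,0,0,0,0,0,0.02,0,0,0,0,0,0,0.02,0,0,0,0,0,0,0.02,0,0,0,0,0,0,0.01,0,0,0]}}

```text
time_s: 12.13
position: [0.5039, -0.0386, 0.195]
tool_rot: [[-0.384, 0.003, 0.923], [-0.923, -0.001, -0.384], [-0.0, -1.0, 0.003]]
ft_force: [0.1, -0.4, -0.1]
grip_width: 0.0002
```

Emit:
{"fn": "servo_tool", "kwargs": {"rows": [0,-0.01,-0.02,0,0,0,0,0,-0.01,-0.03,0,0,0,0,0,-0.01,-0.03,0,0,0,0,0,-0.01,-0.03,0,0,0,0,0,-0.01,-0.03,0,0,0,0,0,-0.01,-0.03,0,0,0,0,0,-0.01,-0.03,0,0,0,0,0,-0.01,-0.03,0,0,0,0,0,0,-0.01,0,0,0,0,0,0,0,0,0,0,0]}}

```text
time_s: 12.97
position: [0.4229, -0.2803, 0.1924]
tool_rot: [[-0.387, 0.0, 0.922], [-0.922, -0.0, -0.387], [0.0, -1.0, 0.0]]
ft_force: [0.8, 0.5, -0.0]
grip_width: -0.0001
```

```bash
python3 - <<'E'
from h import *
ims={n:env.get_image(n) for n in("top","side")}
for n,im in ims.items():
    g=cv2.cvtColor(im,cv2.COLOR_RGB2GRAY)
    mk=cv2.inRange(g,0,45); cs,_=cv2.findContours(mk,cv2.RETR_EXTERNAL,cv2.CHAIN_APPROX_NONE)
    P=[]
    for c in cs:
        a=cv2.contourArea(c)
        if 10<a<40:
            M=cv2.moments(c);u=(M['m10']/a,M['m01']/a);w=ray(n,u,.072)[0,:2]
            if w[0]>.5: P.append(w)
    P=np.array(sorted(P,key=lambda p:p[1])); print(n,P.round(4).tolist(),np.linalg.norm(np.diff(P,axis=0),axis=1).round(4))
    for c in blobs(im,"blue"): print(n,'blue',cv2.minAreaRect(c)[0])
a=np.vstack([cv2.resize(ims["side"][150:300,150:390],None,fx=2.5,fy=2.5,interpolation=3)]);cv2.imwrite("pics/s5.png",a[:,:,::-1])
cv2.imwrite("pics/t5.png",cv2.resize(ims["top"][80:320,140:440],None,fx=2.5,fy=2.5,interpolation=3)[:,:,::-1])
print(env.observe()["position"],env.observe()["ft_force"])
E
```

```text
top [[0.5342, 0.0323], [0.5563, 0.086], [0.5785, 0.1396], [0.5999, 0.1926], [0.5739, 0.2251]] [0.0581 0.0581 0.0571 0.0416]
top blue (205.7845001220703, 248.33621215820312)
side [[0.5324, 0.033], [0.5542, 0.0865], [0.5765, 0.1403], [0.5983, 0.1941]] [0.0578 0.0582 0.0581]
side blue (322.7022705078125, 236.62359619140625)
[ 0.42346118 -0.27756626  0.19238372] [-0.42576926  1.54666249  0.30697389]
```

View pics/s5.png

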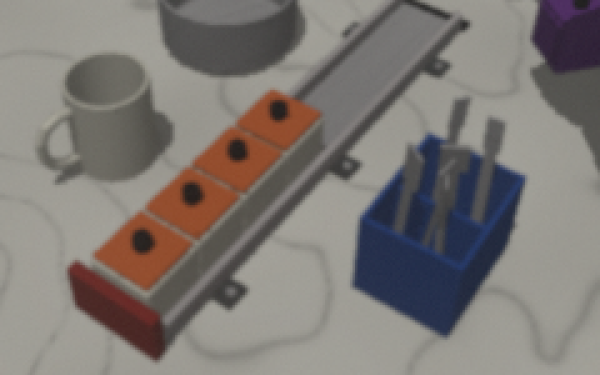

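View pics/t5.png

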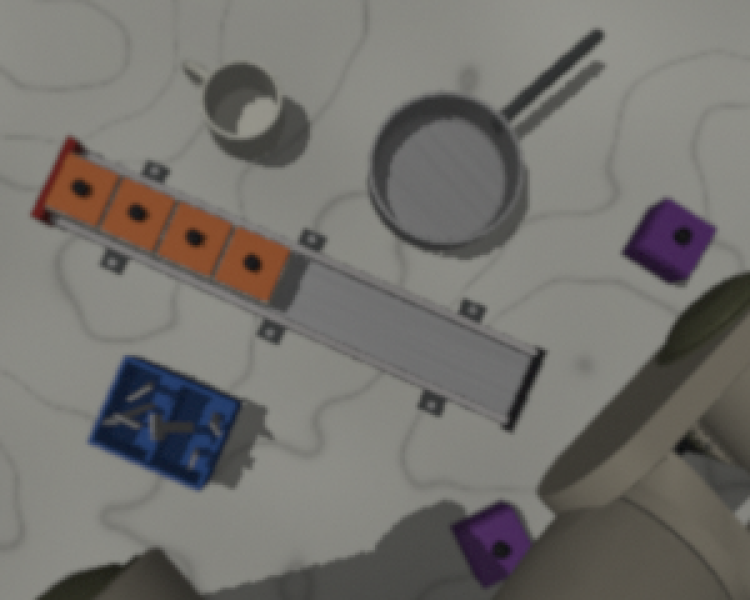

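Emit:
{"fn": "servo_tool", "kwargs": {"rows": [0,0,0,0,0,0,0,0,0,0,0,0,0,0,0,0,0,0,0,0,0]}}

```text
time_s: 13.32
position: [0.4239, -0.2771, 0.1925]
tool_rot: [[-0.382, 0.0, 0.924], [-0.924, 0.0, -0.382], [-0.0, -1.0, 0.0]]
ft_force: [-0.2, 0.0, -0.5]
grip_width: -0.0001
```

```bash
python3 -c "
from rig import env
print(env.close_job())"
```

```text
the job is handed in; nothing more can be done
None
```

I pushed the four orange-lid pots from behind with shut fingers, as one train, about 0.13 m along the slide until the first pot met the red stop. I then backed the hand off and lifted it clear, and handed the job in at 13.3 s.

- **Contact with the stop:** the push force stayed around 6 N while sliding, then rose to 17 N, with the hand within 1 mm of where I predicted the stop contact. The final pictures put the first pot's front face within about 1.5 mm of the stop face, which is within the camera calibration error.
- **Row together:** the last pictures show the knobs 57–58 mm apart in both views, which matches four touching 58 mm pots.
- **Other things:** the basket measured within 1 pixel of its starting place. The mug, the saucepan and the purple look-alikes looked unmoved in the pictures, though I did not measure them.

No check failed. The two views differed by about 2 mm in absolute position.

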